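# Fit the carrier disc to the tube rotator and lock it

### The arm

A 6-joint arm with a two-finger parallel gripper is mounted at the origin on the work surface. World frame = base frame: x ahead of the robot, y to its left, z up, the work surface at z = 0. Lengths are in m, angles in rad, forces in N, time in s.
With the tool pointing down it reaches from about 0.325 to 0.875 m from the base axis. Payload 4.4 kg.
Tool frame: the origin (TCP) lies at the very end of the fingers, on their centre line; the grasp point (between the pads) lies 19 mm behind it; z points along the fingers, y is the line along which they close (so a half turn about z gives the same grasp; the last joint's range is limited). The gripper opens to 85 mm and grips with 20 to 120 N. Pads are 22 mm wide; open, the fingers measure 114 mm over their backs; the gripper's body (76 mm by 85 mm) begins 54 mm behind the grasp point. The pads swing forward as they close: fully open they stand 13 mm farther back than shut.
Start: joints at [1.06, 0.207, 1.542, -0, 1.393, -0.15], TCP at [0.202, 0.538, 0.231] pointing down, gripper open.
Joint ranges: [-2.73, 2.73], [-0.86, 2.22], [0.23, 2.46], [-1.11, 4.25], [0.08, 2.63], [-2.82, 2.82]. Speed limits (rad/s): [2.79, 2.79, 3.14, 3.14, 3.14, 3.14].

### API

Orientations are given as a unit quaternion [x, y, z, w].
In Python, from workcell import read_state, snapshot, finish_job, spot_in, regions_of gives the robot as it stands.
- The arm moves only by the tool move_arm, never from a script. Its arguments are lists of equal length, an entry for each row: "translation": the shift along the tool's x, y, z in cm, a list of three; "turn": the turn, a rotation vector about the tool's x, y, z in degrees, a list of three; "claw": the finger opening in cm, from 0 to 8.54. A call has 1 to 10 rows; each row shifts and turns the commanded pose from where the row before left it, along the tool's axes as they then stand; what a row does not reach is not made up. A row lasts 1/12 s, in which the tool goes at most 41.7 mm and 7.16 degrees, less where a joint would pass 70% of its speed; a pose out of reach is approached as far as the arm can. A call with a gripper value outside its range is refused whole. The fingers move at their own pace and stop on an object; the grip force is fixed at half the most. Time passes only in rows, so rows that do not move let the fingers close. It gives the time, the measured TCP pose, the force, the opening and the grip force at its end, in the units of the state.
- read_state(): the state, without advancing time (a new reading comes with each control period).
- snapshot(name): name is "side" or "top"; returns a dict with "frame" (420x560x3 uint8, red, green, blue), "z_map" (420x560 float32, m along the optical axis (not along the pixel's ray), 0 where there is no reading), "fov_y" (degrees; the focal length in pixels is half the picture's height over the tangent of half this angle, whatever the lens; pixels are square), "cx", "cy" (the principal point, pixels), "R" (3x3) and "t" (3): a world point X has camera coordinates R X + t. Camera axes: x right, y down, z forward; pixel columns grow to the right and rows downward; lengths in m; the calibration is good to about 2 mm. A picture is of the moment at which its call begins.
- finish_job(): hands the job in; it is judged then, once.
Trained networks look in a picture, given as the dict that the camera call returned (one of the last four; its "shot" number tells which), for a name from the list of things; names that differ only in an ending like _2 or _b are one class to them, and where a whole thing is asked for, a point or a joint stands for the part that bears it (a point fixed in the world has none). Each returns a list of dicts, best first, with "conf" (0 to 1); they miss things now and then, are a little off and sometimes report something else, mostly with a low value. They report only what shows in the picture. A call takes as long as a camera call. They do not tell look-alikes from the thing itself.
- spot_in(picture, label): "uv" ([column, row] in pixels, amid what is visible of it).
- regions_of(picture, label): "mask" (420x560 bool, what is visible of it) and "uv" ([column, row] in pixels, amid what is visible of it).
The state is a dict: "clock": time; "qpos": joint angles; "joint_vel": joint speeds; "joint_efforts": joint torques, N m; "tool_pos": TCP position; "orientation": TCP orientation; "force": force on the tool from outside, world axes, zero at the start; "wrist_torque": the same for the moment, N m; "opening": opening from 0.0 (shut) to 1.0 (fully open); "grasp_force": force on a finger pad.
Only numpy, scipy, OpenCV 4.12 (cv2) and the standard library are available. Lean on these libraries where they do the work, as an engineer would, in place of code of your own. Each camera call takes 0.05 s, during which the arm holds its last target. There are 200 camera calls.

### The job

Fit the loose carrier disc to the tilted hub of the tube rotator: lower it over the two locating pins until it lies flush on the hub. Then take the lock knob with the bar grip and two lugs (not the plain round one) from the white rack, put it through the disc into the hub, push it in against the spring and turn it a quarter clockwise until it clicks home and stays by itself. Leave everything else on the bench where it stands.

Things in the scene. Friction and masses are not known exactly. Their poses are not given: they have to be found in the camera images.
- rotator: The tube rotator, fixed: white base 230 x 170 x 40 with a yoke, a geared motor and, on top, the hub, leaning 30 degrees from vertical towards the rotator's own -x side. Origin: on the bench straight below the centre of the hub's face.
- hub_face (a point): Centre of the flat round face (90 diameter) of the aluminium hub, 150 above the bench. z points out along the leaning drive axis, x runs through the two locating pins. The stopped gearing holds the hub still against up to 3 N m, at whatever angle it stopped.
- hub_pin (a point): Tip of one of the hub's two locating pins: steel, 8 diameter, 11.5 high (the last 3.5 tapered to 4.4 diameter), on the face at x = -34 and +34 of hub_face. Axes as hub_face; this one is at +34.
- hub_mouth (a point): Bayonet mouth in the hub, its point and axes as hub_face: bore 28.6 diameter with two slots 11 wide out to y = -20.5 and +20.5. Lugs past the slots turn clockwise (seen looking down on the face) under a ledge 10 thick; after a quarter turn, along x, they rise 3 into notches in its underside (ledge 7 thick there). Stops bar turning farther or the other way.
- disc: Carrier disc: a loose white plate, 180 diameter, 6 thick, about 0.26 kg, flat on the bench at the start. Origin: centre of its underside; z up. Through holes 10.6 diameter at x = -34 and +34 for the pins, which then stand 5.5 proud of its top (either way round fits). Ten tube clips round the rim, up to z = 22, from 69 to 85 off centre. Bore 44.
- disc_boss (a point): Centre of the top of the disc's boss: octagonal, aluminium, 52 across flats, 44 bore, upright from the plate to 36 above the disc's underside; its flats face the disc's x, y and diagonals. Axes as disc.
- disc_spring_rim (a point): Centre of the rim of the steel spring cup (49 outside, 41 inside) that stands out of the boss: 51 above the disc's underside when free. It goes down 10.5 at most and pushes back with 5 N at first and 0.7 N more per mm. The knob's flange bears on it.
- lock_knob: Bayonet lock knob, loose, about 0.15 kg, upright in one of the rack's holes. Origin: centre of the underside of its flange (58 diameter, 8 thick, resting on the rack). x along its bar grip. Distance of the origin from the hub face along the axis: 51 resting on the free spring, lugs in the slots; 43.5 or less to turn (10 N); 40.5 bottomed; 46.5 locked home.
- knob_grip (a point): Middle of the knob's bar grip, 21 above its origin: bar 44 long (x), 16 wide, from z = 8 to 34. It lies across the line of the pins to enter and in line with them when home. Axes as lock_knob.
- knob_lugs (a point): Point on the knob's axis 53.5 below its origin, level with the top of its two lugs: 8 wide, 6 high, reaching out to 19 from the axis on x (in line with the bar). The spigot is 26 diameter; below the lugs a nose 8 long tapers to 18 diameter.
- plain_knob: A bystander: a plain round knurled knob with a smooth spigot, standing in the rack's other hole. Origin: centre of the underside of its flange (58 diameter, 8 thick); its head is 38 diameter, to z = 28.
- rack: White accessory rack, fixed, 190 (x) x 85 (y) x 85 high; origin: centre of its underside. Two 48 holes in its top at x = -43 and +43.
- reagent: bystander: amber bottle, 60 diameter, 130 high; origin at the centre of its underside
- specimen_jar: bystander: clear jar, 56 diameter, 70 high; origin at the centre of its underside
- stain_jar: bystander: glass jar, 52 diameter, 90 high; origin at the centre of its underside
- slide_box: bystander: grey slide box, 100 (x) x 85 (y) x 30 high; origin at the centre of its underside
- timer: bystander: white bench timer, 55 (x) x 75 (y) x 22 high; origin at the centre of its underside
- petri: bystander: Petri dish, 90 diameter, 14 high; origin at the centre of its underside
- wash_bottle: bystander: white wash bottle, 66 diameter, 190 high; origin at the centre of its underside
There are look-alikes about, which are no part of the job. Leave any red or turquoise look-alike of the lock_knob alone.

How it is judged:
By the outcome, as a careful person would: the job done as asked, in the order asked, and still so for the second after the job is handed in, with the robot touching nothing.
It also fails if it takes over 64 s, if anything falls off the work surface, if the arm or the gripper's body presses on something with over 40 N, if the wrist force passes 120 N, or if a joint passes its speed limit or range.

## Working session

There is one attempt and no reset: what is moved stays moved. The work goes in short steps, Python scripts to look and compute and a tool call to move; the robot and the scene stay as the last step left them, time stands still between calls to the robot, and variables do not carry over. Pictures are saved under pics/ and viewed, at most 10 in all, crops included, and the job is handed in when it is done.

Besides the shell and the picture viewer there is one more tool, called after "Call:" as name(argument=value, ...), one argument or row to a line, values as JSON. move_arm: Moves the arm, as the interface text tells. Its arguments: {"type":"object","properties":{"translation":{"type":"array","items":{"type":"array","items":{"type":"number"}}},"turn":{"type":"array","items":{"type":"array","items":{"type":"number"}}},"claw":{"type":"array","items":{"type":"number"}}},"required":["translation","turn","claw"]}

```bash
ls; mkdir -p pics
cat > h.py <<'E'
import numpy as np, cv2
from workcell import *
from scipy.spatial.transform import Rotation as Rn
def cloud(p):
    z=p["z_map"]; h,w=z.shape; f=h/2/np.tan(np.radians(p["fov_y"])/2)
    u,v=np.meshgrid(np.arange(w),np.arange(h))
    c=np.stack([(u-p["cx"])/f*z,(v-p["cy"])/f*z,z],-1)
    X=(c-p["t"])@np.asarray(p["R"]); X[z<=0]=np.nan
    return X
def proj(p,X):
    c=np.asarray(X)@np.asarray(p["R"]).T+p["t"]; f=210/np.tan(np.radians(p["fov_y"])/2)
    return np.stack([c[...,0]/c[...,2]*f+p["cx"],c[...,1]/c[...,2]*f+p["cy"]],-1)
def save(p,n): cv2.imwrite(f"pics/{n}.png",p["frame"][...,::-1])
E
python3 - <<'E'
from h import *
for n in ("side","top"):
    p=snapshot(n); save(p,n+"0"); X=cloud(p); np.savez(n+"0",X=X,f=p["frame"])
    print(n,p["fov_y"],p["cx"],p["cy"],"cam",-np.array(p["R"]).T@p["t"])
    for l in ["rotator","hub_face","hub_pin","disc","disc_boss","disc_spring_rim","lock_knob","knob_grip","plain_knob","rack","reagent","specimen_jar","stain_jar","slide_box","timer","petri","wash_bottle"]:
        for d in spot_in(p,l)[:3]:
            u,v=np.round(d["uv"]).astype(int)
            print(l,round(d["conf"],2),u,v,np.round(X[v,u],3))
E
```

```text
pics
side 52.46381497158573 288.4412259254001 214.5525048065686 cam [ 0.42467306 -0.91438512  1.01287345]
rotator 0.75 285 192 [0.568 0.212 0.08 ]
hub_face 0.88 280 171 [0.56  0.276 0.124]
hub_face 0.7 231 222 [0.375 0.142 0.032]
hub_pin 0.78 284 171 [0.569 0.232 0.155]
disc 0.71 298 355 [ 0.517 -0.375  0.038]
disc_boss 0.61 293 357 [ 0.504 -0.378  0.039]
disc_spring_rim 0.77 294 341 [ 0.514 -0.332  0.034]
lock_knob 0.61 302 219 [0.603 0.07  0.079]
lock_knob 0.6 288 236 [0.548 0.007 0.073]
lock_knob 0.53 274 263 [ 0.491 -0.115  0.095]
knob_grip 0.79 226 243 [0.357 0.006 0.075]
knob_grip 0.76 281 230 [0.53  0.028 0.082]
knob_grip 0.72 273 262 [ 0.488 -0.12   0.106]
plain_knob 0.63 304 253 [ 0.578 -0.106  0.112]
plain_knob 0.43 289 273 [ 0.538 -0.082  0.004]
rack 0.7 291 273 [ 0.543 -0.085  0.006]
rack 0.45 297 341 [ 0.521 -0.336  0.038]
rack 0.21 295 353 [ 0.51  -0.376  0.051]
reagent 0.75 231 165 [0.392 0.408 0.075]
reagent 0.75 279 172 [0.553 0.239 0.148]
reagent 0.42 235 224 [0.387 0.131 0.032]
specimen_jar 0.6 359 282 [ 0.718 -0.199  0.07 ]
stain_jar 0.89 356 238 [ 0.757 -0.027  0
[... 668 characters left out ...]
_knob 0.85 265 188 [0.608 0.087 0.097]
lock_knob 0.79 288 278 [0.355 0.02  0.102]
knob_grip 0.77 290 278 [0.354 0.014 0.099]
knob_grip 0.72 282 212 [0.539 0.038 0.097]
knob_grip 0.59 331 232 [ 0.484 -0.101  0.1  ]
plain_knob 0.6 325 199 [ 0.576 -0.083  0.114]
rack 0.56 323 215 [ 0.533 -0.081  0.087]
reagent 0.62 145 260 [0.4   0.42  0.095]
specimen_jar 0.65 355 153 [ 0.722 -0.179  0.07 ]
specimen_jar 0.54 323 202 [ 0.568 -0.078  0.108]
stain_jar 0.76 295 142 [0.747 0.001 0.09 ]
slide_box 0.65 328 233 [ 0.481 -0.094  0.096]
slide_box 0.59 242 273 [0.364 0.153 0.032]
timer 0.84 346 281 [ 0.343 -0.156  0.025]
petri 0.87 404 157 [ 0.725 -0.344  0.016]
wash_bottle 0.92 122 220 [0.509 0.481 0.122]
```

Run:
```python
import cv2,numpy as np
for n,(u0,u1,v0,v1) in {"top":(110,440,120,300),"side":(190,400,130,400)}.items():
    f=cv2.imread(f"pics/{n}0.png")[v0:v1,u0:u1]; s=min(800/(u1-u0),600/(v1-v0))
    cv2.imwrite(f"pics/{n}0c.png",cv2.resize(f,None,fx=s,fy=s,interpolation=cv2.INTER_CUBIC)); print(n,s)
```

```text
top 2.4242424242424243
side 2.2222222222222223
```

View pics/top0c.png

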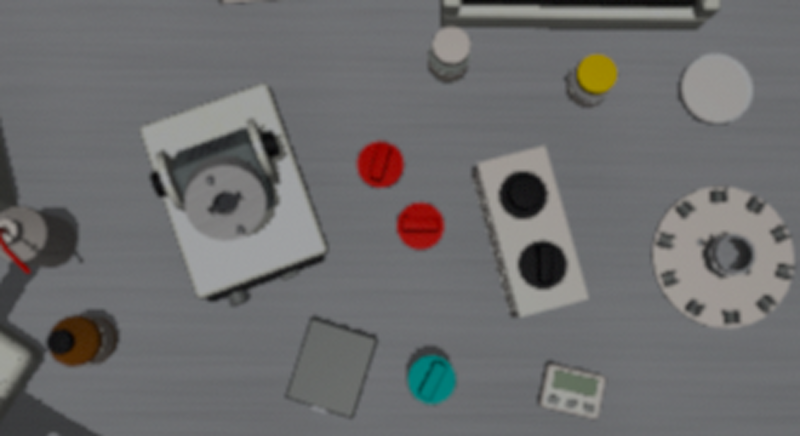

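View pics/side0c.png

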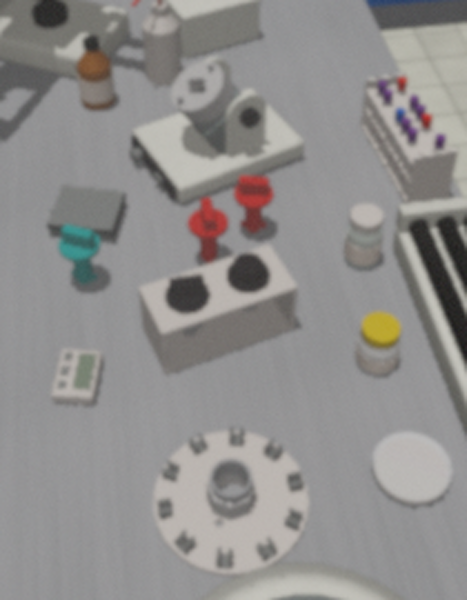

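The top view shows the rotator hub at full-frame pixel (204,203), its pins at about (197,194) and (209,214). The disc boss is at (411,225). In the rack, the black bar knob is at (333,229) and the plain one at (326,200). The red and turquoise look-alikes stand outside the rack.

Run:
```python
from h import *
s=read_state(); print(np.round(s["orientation"],4)); print(np.round(Rn.from_quat(s["orientation"]).as_matrix(),3))
fr={}
for n in ("top","side"):
    P=[snapshot(n) for _ in range(4)]; p=P[0]
    z=np.stack([q["z_map"] for q in P]); z[z<=0]=np.nan
    print(n,"depth noise",np.nanmedian(np.nanstd(z,0)))
    p=dict(p); p["z_map"]=np.nan_to_num(np.nanmedian(z,0)); p["frame"]=np.mean([q["frame"] for q in P],0).astype(np.uint8)
    X=cloud(p); np.savez(n+"A",X=X,**{k:p[k] for k in("frame","z_map","fov_y","cx","cy","R","t")})
    fr[n]=p["frame"]
    # rack top, disc plate
    def box(x0,x1,y0,y1,z0,z1): 
        m=(X[...,0]>x0)&(X[...,0]<x1)&(X[...,1]>y0)&(X[...,1]<y1)&(X[...,2]>z0)&(X[...,2]<z1); return X[m],m
    for l,b in dict(table=(.4,.45,-.3,-.15,-.02,.02),rack=(.4,.65,-.2,.0,.08,.093),boss=(.45,.57,-.41,-.28,.030,.042),cup=(.45,.57,-.41,-.28,.045,.06),knobtop=(.45,.53,-.14,-.05,.112,.13),plate=(.38,.64,-.46,-.22,.003,.012)).items():
        q,m=box(*b)
        if len(q): print(l,len(q),"mean",np.round(q.mean(0),4),"med z",round(np.median(q[:,2]),4), "rect",[np.round(k,4) for k in cv2.minAreaRect(q[:,:2].astype(np.float32))])
        if l=="plate":
            c=cv2.minEnclosingCircle(q[:,:2].astype(np.float32)); print("encl",c)
    # hub plane
    q,m=box(.48,.66,.15,.33,.10,.21)
    best=None; rng=np.random.default_rng(0)
    for _ in range(800):
        a,b2,c=q[rng.choice(len(q),3,False)]; nn=np.cross(b2-a,c-a); L=np.linalg.norm(nn)
        if L<1e-6: continue
        nn/=L
        if abs(abs(nn[2])-.866)>.08: continue
        k=abs((q-a)@nn)<.002
        if best is None or k.sum()>best.sum(): best=k
    f=q[best]; c=f.mean(0); nn=np.linalg.svd(f-c)[2][2]; nn*=np.sign(nn[2]); print("hub plane",len(f),np.round(c,4),np.round(nn,4),"tilt",np.degrees(np.arccos(nn[2])),"az",np.degrees(np.arctan2(nn[1],nn[0])))
    ex=np.cross([0,1,0],nn);ex/=np.linalg.norm(ex);ey=np.cross(nn,ex)
    uv=np.c_[(f-c)@ex,(f-c)@ey].astype(np.float32); (cc,r)=cv2.minEnclosingCircle(uv); print("circle",np.round(c+cc[0]*ex+cc[1]*ey,4),r)
def cr(n,u,v,w=40): return cv2.resize(fr[n][v-w//2:v+w//2,u-w//2:u+w//2],(395,295*395//395),interpolation=cv2.INTER_CUBIC) if 0 else cv2.resize(fr[n][int(v-w*.375):int(v+w*.375),u-w//2:u+w//2],(396,296),interpolation=cv2.INTER_LANCZOS4)
M=np.vstack([np.hstack([cr("top",204,202,48),cr("top",411,225,80)]),np.hstack([cr("side",280,169,40),cr("side",294,352,76)])])
M=cv2.convertScaleAbs(M,alpha=1.2); cv2.imwrite("pics/zoom1.png",M[...,::-1])
```

```text
[0.1789 0.9839 0.     0.    ]
[[-0.936  0.352  0.   ]
 [ 0.352  0.936  0.   ]
 [-0.     0.    -1.   ]]
top depth noise 0.001969575
table 788 mean [ 4.248e-01 -2.252e-01  1.000e-04] med z 0.0001 rect [array([ 0.426 , -0.2252]), array([0.0487, 0.1498]), np.float64(0.546)]
rack 1491 mean [ 0.5308 -0.0964  0.0858] med z 0.0852 rect [array([ 0.5332, -0.097 ]), array([0.1899, 0.0852]), np.float64(15.3742)]
boss 79 mean [ 0.5071 -0.3453  0.0357] med z 0.0357 rect [array([ 0.5097, -0.3494]), array([0.0513, 0.0476]), np.float64(14.4612)]
cup 80 mean [ 0.5108 -0.3526  0.0505] med z 0.0507 rect [array([ 0.5098, -0.3514]), array([0.0459, 0.0477]), np.float64(86.9575)]
knobtop 94 mean [ 0.492  -0.1086  0.1184] med z 0.1184 rect [array([ 0.4925, -0.1087]), array([0.0149, 0.0422]), np.float64(89.1811)]
plate 2175 mean [ 0.509  -0.35    0.0062] med z 0.0062 rect [array([ 0.5122, -0.3367]), array([0.2502, 0.2249]), np.float64(1.9213)]
encl ((0.5142013430595398, -0.33318376541137695), 0.16034553945064545)
hub plane 672 [0.5538 0.2562 0.1503] [-0.4713 -0.1811  0.8632] tilt 30.326765299468455 az -158.97
[... 412 characters left out ...]
t [array([ 0.5086, -0.3568]), array([0.0492, 0.0486]), np.float64(31.3994)]
cup 124 mean [ 0.5096 -0.3514  0.0512] med z 0.0519 rect [array([ 0.5093, -0.3523]), array([0.0481, 0.0483]), np.float64(13.4722)]
knobtop 90 mean [ 0.4907 -0.1117  0.1188] med z 0.1197 rect [array([ 0.4909, -0.1099]), array([0.0435, 0.0163]), np.float64(1.261)]
plate 2934 mean [ 0.5076 -0.3569  0.0069] med z 0.007 rect [array([ 0.5104, -0.3359]), array([0.2599, 0.2302]), np.float64(0.3168)]
encl ((0.5073059797286987, -0.32869282364845276), 0.1547233611345291)
hub plane 316 [0.5531 0.2543 0.1518] [-0.4646 -0.1804  0.8669] tilt 29.894970957842222 az -158.78605674444026
circle [0.5531 0.2555 0.152 ] 0.04609981179237366
```

View pics/zoom1.png

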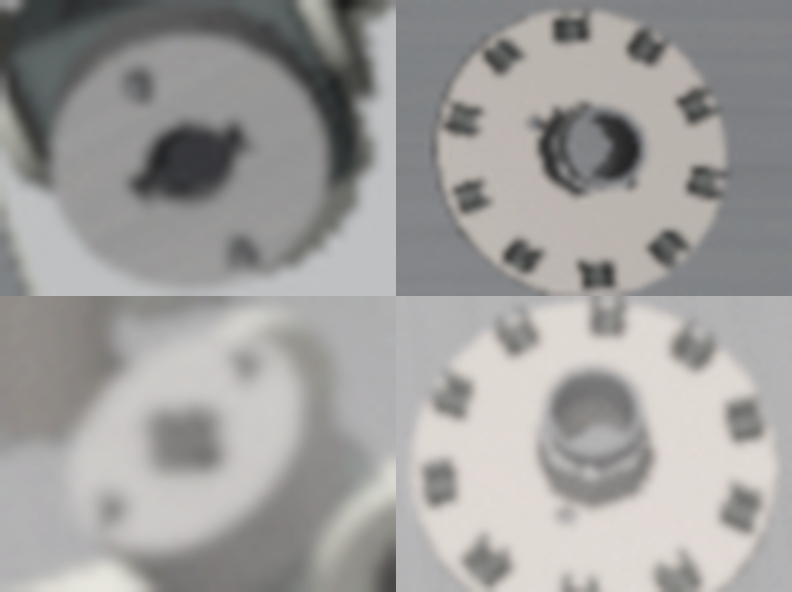

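The zooms show the hub pins in the top view at about (196.7,194.1) and (209.3,214.4), with the slot line across them. The disc holes are at about (399.1,219.7) and (418.7,232.1) in the top view, and one shows at about (289,365) in the side view.

```bash
cat >> h.py <<'E'
def load(n):
    d=dict(np.load(n+"A.npz")); d={k:(v.item() if v.ndim==0 else v) for k,v in d.items()}; return d
def ray(p,uv,n,c):
    f=210/np.tan(np.radians(p["fov_y"])/2); R=np.asarray(p["R"]); o=-R.T@p["t"]
    d=R.T@np.array([(uv[0]-p["cx"])/f,(uv[1]-p["cy"])/f,1]); return o+d*((np.asarray(c)-o)@n)/(d@n)
def dark(p,uv,r=3,bright=False):
    g=p["frame"].astype(float).mean(2); u,v=np.round(uv).astype(int); w=g[v-r:v+r+1,u-r:u+r+1]
    w=np.clip(np.percentile(w,60)-w-3,0,None); V,U=np.mgrid[v-r:v+r+1,u-r:u+r+1]; return np.array([(U*w).sum(),(V*w).sum()])/w.sum()
E
python3 - <<'E'
from h import *
T,S=load("top"),load("side")
n=np.array([-np.sin(np.pi/6)*np.cos(np.radians(21.1)),-np.sin(np.pi/6)*np.sin(np.radians(21.1)),np.cos(np.pi/6)])
C=np.array([.5533,.2556,.1505])
ex0=np.cross([0,1,0],n);ex0/=np.linalg.norm(ex0);ey0=np.cross(n,ex0)
def pl(p,uv,h,lab):
    X=ray(p,uv,n,C+h*n)-C; a,b=X@ex0,X@ey0; print(lab,np.round([a*1e3,b*1e3],1),"r",round(np.hypot(a,b)*1e3,1),"ang",round(np.degrees(np.arctan2(b,a)),1)); return np.array([a,b])
for h in (0,.006):
  a=pl(T,dark(T,(196.7,194.1)),h,"T pinA"); b=pl(T,dark(T,(209.3,214.4)),h,"T pinB"); d=b-a; print("ang",np.degrees(np.arctan2(d[1],d[0])),"len",np.linalg.norm(d),"mid",(a+b)/2*1e3)
  a=pl(S,dark(S,(260+245*40/396,154+(362-296)*30/296)),h,"S pinA"); b=pl(S,dark(S,(260+110*40/396,154+(512-296)*30/296)),h,"S pinB"); d=b-a; print("ang",np.degrees(np.arctan2(d[1],d[0])),"len",np.linalg.norm(d),"mid",(a+b)/2*1e3)
a=pl(T,(180+140*48/396,184+185*36/296),0,"slot");b=pl(T,(180+238*48/396,184+137*36/296),0,"slot"); d=b-a; print("slot ang",np.degrees(np.arctan2(d[1],d[0])))
print("ex0",ex0,"ey0",ey0)
# disc
e=np.array([0,0,1.]);
def dd(p,uv,l):
    X=ray(p,uv,e,[0,0,.006]); v=X[:2]-[.5095,-.3515]; print(l,np.round(X,4),"r",np.hypot(*v),"ang",np.degrees(np.arctan2(v[1],v[0]))%180); return X
a=dd(T,(399.1,219.7),"A");b=dd(T,(418.7,232.1),"B");print((a+b)/2, np.linalg.norm(a-b)); dd(S,dark(S,(289,365.2)),"S")
for p in(T,S):
    X=p and cloud(p); 
    m=(X[...,2]>.002)&(X[...,2]<.03)&(np.hypot(X[...,0]-.51,X[...,1]+.351)<.12); m=m.astype(np.uint8); m=cv2.morphologyEx(m,cv2.MORPH_CLOSE,np.ones((9,9)))
    c=max(cv2.findContours(m,0,1)[0],key=cv2.contourArea)[:,0]
    # circle fit to contour rays on z=.003
    q=np.array([ray(p,u,e,[0,0,.003])[:2] for u in c]); A=np.c_[2*q,np.ones(len(q))]; s=np.linalg.lstsq(A,(q**2).sum(1),rcond=None)[0]; print("disc circ",s[:2],np.sqrt(s[2]+s[0]**2+s[1]**2))
    q=X[(X[...,2]>.013)&(X[...,2]<.026)]; v=q[:,:2]-[.5095,-.3515]; k=(np.hypot(*v.T)>.066)&(np.hypot(*v.T)<.088); th=np.arctan2(v[k,1],v[k,0]); ph=np.degrees(np.angle(np.exp(10j*th).mean()))/10; print("clip phase",ph,"mod36",abs(np.exp(10j*th).mean()),k.sum())
    # octagon/bar
    q=X[(abs(X[...,2]-.119)<.005)&(np.hypot(X[...,0]-.4915,X[...,1]+.109)<.03)]; v=q[:,:2]-q[:,:2].mean(0); w=np.linalg.svd(v,full_matrices=False)[2][0]; print("bar ang",np.degrees(np.arctan2(w[1],w[0]))%180)
E
```

```text
T pinA [29.8 13.9] r 32.9 ang 25.0
T pinB [-31.5 -16.8] r 35.7 ang -152.0
ang -153.4317180554885 len 0.06863405032542855 mid [-0.85272511 -1.44744087]
S pinA [32.3 20.8] r 38.4 ang 32.7
S pinB [-34.9 -15.7] r 38.3 ang -155.8
ang -151.5441032325641 len 0.0764707894202046 mid [-1.2972561   2.56229434]
T pinA [32.  13.8] r 34.8 ang 23.3
T pinB [-29.1 -16.8] r 33.6 ang -150.0
ang -153.43171805548852 len 0.06822865314600107 mid [ 1.44453789 -1.49786888]
S pinA [33.9 14.7] r 36.9 ang 23.5
S pinB [-33.  -21.5] r 39.3 ang -146.9
ang -151.54410323256417 len 0.07601982687776855 mid [ 0.45426825 -3.36907745]
slot [-6.7 14.5] r 16.0 ang 114.9
slot [  8.4 -18. ] r 19.9 ang -65.0
slot ang -65.05646264909424
ex0 [ 0.88040515 -0.          0.47422229] ey0 [-0.08535925  0.9836669   0.15847152]
A [ 0.529  -0.3264  0.006 ] r 0.031746346027999604 ang 52.197522971981634
B [ 0.4913 -0.3859  0.006 ] r 0.03886444174652427 ang 62.125250776035344
[ 0.51014398 -0.35613569  0.006     ] 0.07034865602972179
S [ 0.4951 -0.3761  0.006 ] r 0.028520211693921438 ang 59.59120121343132
disc circ [ 0.51121743 -0.34919859] 0.11019995128794201
clip phase 4.030472790899114 mod36 0.6582557574299303 211
bar ang 179.14224227686339
disc circ [ 0.50915084 -0.34611991] 0.11221276189785437
clip phase 4.22857128638604 mod36 0.629852077365892 335
bar ang 0.19393674161628383
```

Call:
move_arm(
  translation=[
    [-2.5,-3.02,0.33],
    [-2.5,-3.02,0.33],
    [-2.5,-3.02,0.33],
    [-2.5,-3.02,0.33],
    [-2.5,-3.02,0.33],
    [-2.5,-3.02,0.33],
    [-2.5,-3.02,0.33],
    [-2.5,-3.02,0.33],
  ],
  turn=[
    [0,0,0],
    [0,0,0],
    [0,0,0],
    [0,0,0],
    [0,0,0],
    [0,0,0],
    [0,0,0],
    [0,0,0],
  ],
  claw=[8.5,8.5,8.5,8.5,8.5,8.5,8.5,8.5],
)

```text
clock: 2.87
tool_pos: [0.3048, 0.24, 0.205]
orientation: [0.179, 0.984, 0.0, 0.001]
force: [0.3, 0.3, 0.7]
opening: 0.996
grasp_force: 0.0
```

Call:
move_arm(
  translation=[
    [-2.5,-3.02,0.33],
    [-2.5,-3.02,0.33],
    [-2.5,-3.02,0.33],
    [-2.5,-3.02,0.33],
    [-2.5,-3.02,0.33],
    [-2.5,-3.02,0.33],
    [-2.5,-3.02,0.33],
    [-2.5,-3.02,0.33],
  ],
  turn=[
    [0,0,0],
    [0,0,0],
    [0,0,0],
    [0,0,0],
    [0,0,0],
    [0,0,0],
    [0,0,0],
    [0,0,0],
  ],
  claw=[8.5,8.5,8.5,8.5,8.5,8.5,8.5,8.5],
)

```text
clock: 3.53
tool_pos: [0.4071, -0.057, 0.1787]
orientation: [0.179, 0.984, 0.0, 0.001]
force: [1.4, 0.4, 0.1]
opening: 0.995
grasp_force: 0.0
```

Call:
move_arm(
  translation=[
    [-2.5,-3.02,0.33],
    [-2.5,-3.02,0.33],
    [-2.5,-3.02,0.33],
    [-2.5,-3.02,0.33],
    [-2.5,-3.02,0.33],
    [-2.5,-3.02,0.33],
    [-2.5,-3.02,0.33],
    [-2.5,-3.02,0.33],
  ],
  turn=[
    [0,0,0],
    [0,0,0],
    [0,0,0],
    [0,0,0],
    [0,0,0],
    [0,0,0],
    [0,0,0],
    [0,0,0],
  ],
  claw=[8.5,8.5,8.5,8.5,8.5,8.5,8.5,8.5],
)

```text
clock: 4.2
tool_pos: [0.5091, -0.3535, 0.1518]
orientation: [0.179, 0.984, 0.0, -0.0]
force: [0.1, -0.1, 0.7]
opening: 0.997
grasp_force: 0.0
```

Call:
move_arm(
  translation=[
    [0,0,0],
    [0,0,0],
    [0,0,0],
    [0,0,0],
    [0,0,0],
    [0,0,0],
    [0,0,0],
    [0,0,0],
  ],
  turn=[
    [0,0,6.75],
    [0,0,6.75],
    [0,0,6.75],
    [0,0,6.75],
    [0,0,6.75],
    [0,0,6.75],
    [0,0,6.75],
    [0,0,6.75],
  ],
  claw=[8.5,8.5,8.5,8.5,8.5,8.5,8.5,8.5],
)

```text
clock: 4.87
tool_pos: [0.5089, -0.3515, 0.152]
orientation: [0.608, 0.794, 0.0, -0.0]
force: [-0.3, -0.7, -0.1]
opening: 0.998
grasp_force: 0.0
```

Call:
move_arm(
  translation=[
    [0,0,0],
    [0,0,0],
    [0,0,0],
    [0,0,0],
    [0,0,0],
    [0,0,0],
    [0,0,0],
  ],
  turn=[
    [0,0,6.75],
    [0,0,6.75],
    [0,0,6.75],
    [0,0,6.75],
    [0,0,6.75],
    [0,0,6.75],
    [0,0,6.75],
  ],
  claw=[8.5,8.5,8.5,8.5,8.5,8.5,8.5],
)

```text
clock: 5.45
tool_pos: [0.5089, -0.3515, 0.1521]
orientation: [0.875, 0.483, -0.0, -0.0]
force: [-0.9, 0.3, -0.1]
opening: 0.994
grasp_force: 0.0
```

Call:
move_arm(
  translation=[
    [0,0,3],
    [0,0,3],
    [0,0,3],
    [0,0,2.5],
    [0,0,2],
    [0,0,0.8],
    [0,0,0],
  ],
  turn=[
    [0,0,0],
    [0,0,0],
    [0,0,0],
    [0,0,0],
    [0,0,0],
    [0,0,0],
    [0,0,0],
  ],
  claw=[8.5,8.5,8.5,8.5,8.5,8.5,8.5],
)

```text
clock: 6.03
tool_pos: [0.5071, -0.3499, 0.0064]
orientation: [0.874, 0.486, -0.001, -0.003]
force: [0.1, 0.4, 0.3]
opening: 0.993
grasp_force: 0.0
```

Call:
move_arm(
  translation=[
    [0,0,0],
    [0,0,0],
    [0,0,0],
    [0,0,0],
    [0,0,0],
    [0,0,0],
    [0,0,0],
    [0,0,0],
  ],
  turn=[
    [0,0,0],
    [0,0,0],
    [0,0,0],
    [0,0,0],
    [0,0,0],
    [0,0,0],
    [0,0,0],
    [0,0,0],
  ],
  claw=[4,4,4,4,4,4,4,4],
)

```text
clock: 6.7
tool_pos: [0.5104, -0.3529, 0.0116]
orientation: [0.874, 0.486, 0.001, 0.002]
force: [0.1, -1.0, 6.3]
opening: 0.597
grasp_force: 66.3
```

Call:
move_arm(
  translation=[
    [0,0,-0.5],
    [0,0,-2],
    [0,0,-3.5],
    [0,0,-4],
    [0,0,-4],
    [0,0,-4],
    [0,0,-4],
    [0,0,-2],
    [0,0,0],
  ],
  turn=[
    [0,0,0],
    [0,0,0],
    [0,0,0],
    [0,0,0],
    [0,0,0],
    [0,0,0],
    [0,0,0],
    [0,0,0],
    [0,0,0],
  ],
  claw=[4,4,4,4,4,4,4,4,4],
)

```text
clock: 7.45
tool_pos: [0.5114, -0.3536, 0.2566]
orientation: [0.874, 0.486, 0.002, 0.006]
force: [-0.2, -0.8, -1.4]
opening: 0.592
grasp_force: 65.4
```

```bash
cat >> h.py <<'E'
def avg(n,k=4):
    P=[snapshot(n) for _ in range(k)]; p=dict(P[-1]); z=np.stack([q["z_map"] for q in P]); z[z<=0]=np.nan
    p["z_map"]=np.nan_to_num(np.nanmedian(z,0)); p["frame"]=np.mean([q["frame"] for q in P],0).astype(np.uint8); return p
def pose():
    s=read_state(); return np.array(s["tool_pos"]),Rn.from_quat(s["orientation"]),s
def plane(q,tol=.004):
    rng=np.random.default_rng(0); best=None
    for _ in range(500):
        a,b,c=q[rng.choice(len(q),3,False)]; n=np.cross(b-a,c-a); L=np.linalg.norm(n)
        if L<1e-5: continue
        k=abs((q-a)@(n/L))<tol
        if best is None or k.sum()>best.sum(): best=k
    f=q[best]; c=f.mean(0); n=np.linalg.svd(f-c)[2][2]; return f,c,n*np.sign(n[2])
E
python3 - <<'E'
from h import *
p0,R0,s=pose(); print(p0,np.round(R0.as_matrix(),3),np.round(np.degrees(s["qpos"]),1),s["opening"],s["force"],s["wrist_torque"])
for n in("top","side"):
    p=avg(n); save(p,n+"1"); X=cloud(p); q=((X-p0)@R0.as_matrix())  # tool frame
    k=(np.hypot(q[...,0],q[...,1])<.1)&(np.hypot(q[...,0],q[...,1])>.045)&(abs(q[...,2])<.03)
    f,c,nn=plane(q[k]); print(n,"tool-frame plate plane",len(f),np.round(c,4),np.round(nn,4),"z at centre",(c@nn)/nn[2])
    g=f[:,:2].astype(np.float32); print(cv2.minEnclosingCircle(g),np.percentile(np.hypot(*g.T),[95,99]))
    d=q[(abs(q[...,2]-np.median(f[:,2]))<.03)&(np.hypot(q[...,0],q[...,1])<.1)]; print("ext",np.percentile(d,[.5,99.5],axis=0).round(4))
E
```

```text
[ 0.51135156 -0.3536035   0.2565946 ] [[ 0.528  0.849  0.009]
 [ 0.849 -0.528 -0.009]
 [-0.002  0.013 -1.   ]] [-42.6  16.   80.2   0.   83.1 -10.8] 0.5922953662157794 [-0.20829871 -0.77895195 -1.35824139] [-0.0724347  -0.02903315 -0.00112442]
top tool-frame plate plane 1425 [ 0.0405 -0.0088  0.0109] [ 0.0019 -0.0064  1.    ] z at centre 0.010986128929225479
((0.005106854718178511, -0.0037796664983034134), 0.08846376091241837) [0.0895549 0.091431 ]
ext [[-0.0144 -0.0896 -0.0181]
 [ 0.089   0.0819  0.0151]]
side tool-frame plate plane 2077 [-0.0287  0.0013  0.0158] [ 0.0098 -0.0246  0.9996] z at centre 0.01551093276447867
((0.0005359547794796526, -0.006069465074688196), 0.09028548747301102) [0.09008861 0.09353834]
ext [[-0.0882 -0.0909 -0.0135]
 [ 0.0698  0.0813  0.0221]]
```

Run:
```python
from h import *
for i in range(3):
    p0,R0,s=pose(); print(p0,np.round(R0.as_quat(),4),np.round(s["joint_vel"],3),s["clock"],np.round(s["force"],1)); snapshot("top")
p=snapshot("side"); f=p["frame"]; u,v=proj(p,p0).astype(int); print(u,v); a,b=max(u-80,0),max(v-70,0); 
cv2.imwrite("pics/grasp.png",cv2.resize(f[b:b+120,a:a+160],(800,600),interpolation=cv2.INTER_CUBIC)[...,::-1])
```

```text
[ 0.50790571 -0.35062578  0.24639837] [ 8.741e-01  4.858e-01 -7.000e-04 -2.200e-03] [ 0.    -0.009 -0.014  0.    -0.     0.002] 7.85 [-0.3  0.6 -2.1]
[ 0.50815606 -0.35085126  0.24696945] [ 8.741e-01  4.858e-01 -6.000e-04 -1.700e-03] [-0.001 -0.008 -0.012  0.001  0.    -0.   ] 7.9 [-0.7 -0.2 -2. ]
[ 0.50837036 -0.35106538  0.24751044] [ 8.741e-01  4.858e-01 -4.000e-04 -1.300e-03] [ 0.001 -0.008 -0.011  0.002  0.001  0.001] 7.95 [ 0.1  1.1 -2.3]
292 296
```

View pics/grasp.png

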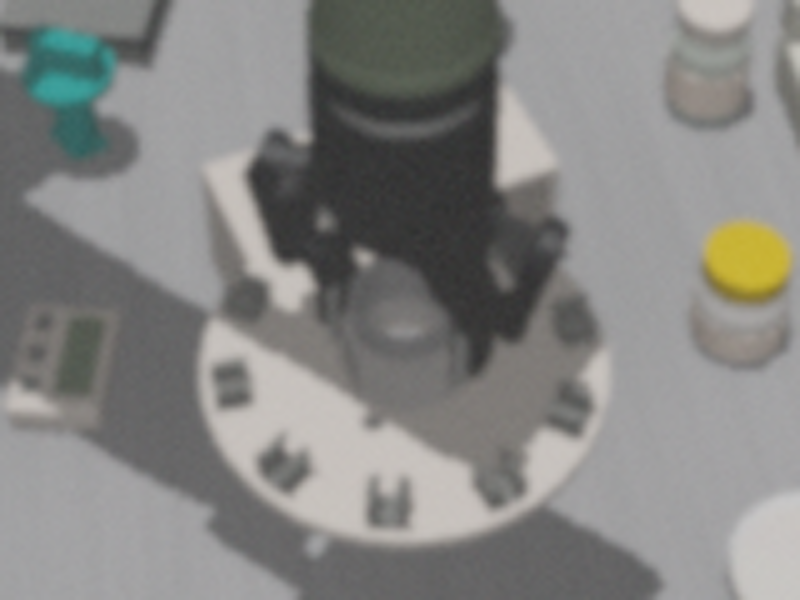

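The side crop shows the disc level, gripped on the two flats clear of the holes. The arm was still settling from the fast lift, so I'll use gentler ramps.

Call:
move_arm(
  translation=[
    [1.26,-0.84,-0.04],
    [2.53,-1.68,-0.07],
    [3.16,-2.1,-0.09],
    [3.16,-2.1,-0.09],
    [3.16,-2.1,-0.09],
    [3.16,-2.1,-0.09],
    [3.16,-2.1,-0.09],
    [3.16,-2.1,-0.09],
    [3.16,-2.1,-0.09],
  ],
  turn=[
    [0,0,0],
    [0,0,0],
    [0,0,0],
    [0,0,0],
    [0,0,0],
    [0,0,0],
    [0,0,0],
    [0,0,0],
    [0,0,0],
  ],
  claw=[4,4,4,4,4,4,4,4,4],
)

```text
clock: 8.8
tool_pos: [0.4987, -0.0381, 0.2569]
orientation: [0.874, 0.486, 0.0, 0.0]
force: [1.4, -0.8, -2.0]
opening: 0.595
grasp_force: 65.3
```

Call:
move_arm(
  translation=[
    [3.16,-2.1,-0.09],
    [3.16,-2.1,-0.09],
    [3.16,-2.1,-0.09],
    [3.16,-2.1,-0.09],
    [3.16,-2.1,-0.09],
    [3.16,-2.1,-0.09],
    [2.53,-1.68,-0.07],
    [1.26,-0.84,-0.04],
    [0,0,0],
    [0,0,0],
  ],
  turn=[
    [0,0,0],
    [0,0,0],
    [0,0,0],
    [0,0,0],
    [0,0,0],
    [0,0,0],
    [0,0,0],
    [0,0,0],
    [0,0,0],
    [0,0,0],
  ],
  claw=[4,4,4,4,4,4,4,4,4,4],
)

```text
clock: 9.63
tool_pos: [0.4903, 0.2335, 0.263]
orientation: [0.873, 0.487, -0.0, 0.0]
force: [0.1, 0.4, -3.5]
opening: 0.593
grasp_force: 65.2
```

```bash
cat >> h.py <<'E'
az=np.radians(21.1); NH=np.array([-.5*np.cos(az),-.5*np.sin(az),np.cos(np.pi/6)]); CH=np.array([.5533,.2556,.1505])
EX0=np.cross([0,1,0],NH);EX0/=np.linalg.norm(EX0);EY0=np.cross(NH,EX0)
def toolR(deg):  # tool on hub axis, tool y at angle deg in (EX0,EY0)
    y=np.cos(np.radians(deg))*EX0+np.sin(np.radians(deg))*EY0; return Rn.from_matrix(np.c_[np.cross(y,-NH),y,-NH])
def go(pt,Rt):
    p,R,s=pose(); print("pos",np.round(p,4),"q",np.round(np.degrees(s["qpos"]),1),"vel",np.round(np.abs(s["joint_vel"]).max(),3),"F tool",np.round(R.inv().apply(s["force"]),1),"t",s["clock"],"open",round(s["opening"],3))
    print("rotvec deg",np.round(np.degrees((R.inv()*Rt).as_rotvec()),2),"trans cm now",np.round(R.inv().apply(pt-p)*100,2),"after turn",np.round(Rt.inv().apply(pt-p)*100,2))
E
python3 -c "
from h import *
go(CH+.069*NH,toolR(-64))"
```

```text
pos [0.4903 0.2335 0.263 ] q [16.3  6.6 90.6 -0.  82.9 48.1] vel 0.039 F tool [ 0.4 -0.1  3.5] t 9.6333 open 0.593
rotvec deg [-11.52  28.07  28.98] trans cm now [2.45 2.11 5.28] after turn [0.12 0.22 6.18]
```

Call:
move_arm(
  translation=[
    [0,0,0],
    [0,0,0],
    [0,0,0],
    [0,0,0],
    [0,0,0],
    [0,0,0],
    [0,0,0],
    [0,0,0],
    [0,0,0],
    [0,0,0],
  ],
  turn=[
    [-0.72,1.76,1.81],
    [-1.44,3.51,3.62],
    [-1.44,3.51,3.62],
    [-1.44,3.51,3.62],
    [-1.44,3.51,3.62],
    [-1.44,3.51,3.62],
    [-1.44,3.51,3.62],
    [-1.44,3.51,3.62],
    [-0.72,1.76,1.81],
    [0,0,0],
  ],
  claw=[4,4,4,4,4,4,4,4,4,4],
)

```text
clock: 10.47
tool_pos: [0.4886, 0.2308, 0.261]
orientation: [0.937, 0.237, 0.256, -0.03]
force: [0.1, -0.2, -2.6]
opening: 0.596
grasp_force: 65.3
```

Run:
```python
from h import *
for n in("top","side"):
    snapshot(n); p=avg(n); p0,R0,s=pose(); X=cloud(p); q=((X-p0)@R0.as_matrix())
    rr=np.hypot(q[...,0],q[...,1])
    f,c,nn=plane(q[(rr<.1)&(rr>.04)&(abs(q[...,2]-.004)<.02)]); print(n,len(f),np.round(nn,4),"z at centre",round((c@nn)/nn[2],4),np.degrees(np.arccos(nn[2])))
    k=(abs((q-c)@nn)<.006)&(rr<.11); d=q[k]; print("ext",(np.percentile(d,[.5,99.5],axis=0)[:,:2]*1e3).round(1))
    cc=q[(abs((q-c)@nn+.0155)<.006)&(rr<.09)&(rr>.066)]
    th=np.arctan2(cc[:,1],cc[:,0]); e=np.exp(10j*th).mean(); print("clip ph",np.degrees(np.angle(e))/10,abs(e),len(cc))
    save(p,n+"2")
go(CH+.069*NH,toolR(-64))
```

```text
top 1954 [-0.0045 -0.004   1.    ] z at centre 0.0056 0.3434310073781478
ext [[-83.2 -86.8]
 [ 87.2  87.1]]
clip ph 17.994313993350154 0.6853425489145629 219
side 1016 [-0.0012 -0.0078  1.    ] z at centre 0.0036 0.4533363757383328
ext [[-87.1 -83.4]
 [ 87.2  89.2]]
clip ph 17.977197693854485 0.665726881954698 162
pos [0.4914 0.2325 0.263 ] q [ 14.2 -12.  113.4   4.5  48.8  73.6] vel 0.002 F tool [-0.9 -0.6  2.4] t 10.9667 open 0.592
rotvec deg [ 0.05 -0.01 -0.11] trans cm now [0.09 0.08 6.15] after turn [0.09 0.09 6.15]
```

Call:
move_arm(
  translation=[
    [0.09,0.09,1],
    [0,0,2],
    [0,0,2],
    [0,0,2],
    [0,0,1.5],
    [0,0,1],
    [0,0,0.5],
    [0,0,0],
    [0,0,0],
    [0,0,0],
  ],
  turn=[
    [0,0,0],
    [0,0,0],
    [0,0,0],
    [0,0,0],
    [0,0,0],
    [0,0,0],
    [0,0,0],
    [0,0,0],
    [0,0,0],
    [0,0,0],
  ],
  claw=[4,4,4,4,4,4,4,4,4,4],
)

```text
clock: 11.8
tool_pos: [0.5394, 0.2503, 0.178]
orientation: [0.936, 0.238, 0.258, -0.031]
force: [0.3, -0.2, -2.4]
opening: 0.596
grasp_force: 65.3
```

Call:
move_arm(
  translation=[
    [0,0,0.2],
    [0,0,0.2],
    [0,0,0.2],
    [0,0,0.2],
    [0,0,0.2],
    [0,0,0],
    [0,0,0],
  ],
  turn=[
    [0,0,0],
    [0,0,0],
    [0,0,0],
    [0,0,0],
    [0,0,0],
    [0,0,0],
    [0,0,0],
  ],
  claw=[4,4,4,4,4,4,4],
)

```text
clock: 12.38
tool_pos: [0.5435, 0.2518, 0.168]
orientation: [0.936, 0.238, 0.257, -0.031]
force: [-0.0, -0.2, -1.9]
opening: 0.596
grasp_force: 65.3
```

Run:
```python
from h import *
go(CH+.0106*NH,toolR(-64))
p,R,s=pose(); print("tq tool",np.round(R.inv().apply(s["wrist_torque"]),2))
```

```text
pos [0.5435 0.2518 0.168 ] q [ 15.    2.4 112.5   5.2  35.4  73. ] vel 0.003 F tool [-1.   0.1  1.6] t 12.3833 open 0.596
rotvec deg [ 0.04  0.   -0.13] trans cm now [0.04 0.01 0.98] after turn [0.04 0.01 0.98]
tq tool [ 0.09 -0.47 -0.03]
```

Call:
move_arm(
  translation=[
    [0,0,0.15],
    [0,0,0.15],
    [0,0,0],
  ],
  turn=[
    [0,0,0],
    [0,0,0],
    [0,0,0],
  ],
  claw=[4,4,4],
)

```text
clock: 12.63
tool_pos: [0.5449, 0.2524, 0.1653]
orientation: [0.936, 0.238, 0.257, -0.031]
force: [-0.1, -1.1, -3.4]
opening: 0.594
grasp_force: 65.3
```

Call:
move_arm(
  translation=[
    [0,0,0.15],
    [0,0,0.15],
    [0,0,0],
  ],
  turn=[
    [0,0,0],
    [0,0,0],
    [0,0,0],
  ],
  claw=[4,4,4],
)

```text
clock: 12.88
tool_pos: [0.5463, 0.2529, 0.1627]
orientation: [0.936, 0.238, 0.257, -0.031]
force: [-0.6, -0.2, -2.9]
opening: 0.599
grasp_force: 65.3
```

Run:
```python
from h import *
go(CH+.0106*NH,toolR(-64))
p,R,s=pose(); print("tq tool",np.round(R.inv().apply(s["wrist_torque"]),2))
```

```text
pos [0.5463 0.2529 0.1627] q [ 15.    3.3 112.3   5.3  34.7  73. ] vel 0.004 F tool [-2.  -0.3  2.2] t 12.8833 open 0.599
rotvec deg [ 0.04  0.   -0.12] trans cm now [0.04 0.01 0.37] after turn [0.04 0.01 0.37]
tq tool [ 0.04 -0.49  0.01]
```

Call:
move_arm(
  translation=[
    [0,0,0.12],
    [0,0,0.12],
    [0,0,0],
  ],
  turn=[
    [0,0,0],
    [0,0,0],
    [0,0,0],
  ],
  claw=[4,4,4],
)

```text
clock: 13.13
tool_pos: [0.5474, 0.2534, 0.1607]
orientation: [0.936, 0.238, 0.257, -0.031]
force: [-0.5, 0.4, -1.8]
opening: 0.595
grasp_force: 65.3
```

Call:
move_arm(
  translation=[
    [0,0,0.1],
    [0,0,0.1],
    [0,0,0],
  ],
  turn=[
    [0,0,0],
    [0,0,0],
    [0,0,0],
  ],
  claw=[4,4,4],
)

```text
clock: 13.38
tool_pos: [0.548, 0.2536, 0.1602]
orientation: [0.936, 0.238, 0.257, -0.03]
force: [-9.1, -3.5, 7.8]
opening: 0.598
grasp_force: 66.8
```

Run:
```python
from h import *
go(CH+.0106*NH,toolR(-64))
p,R,s=pose(); print("tq tool",np.round(R.inv().apply(s["wrist_torque"]),2))
```

```text
pos [0.548  0.2536 0.1602] q [ 15.1   3.7 112.2   5.3  34.4  73. ] vel 0.006 F tool [ -4.5  -0.6 -11.6] t 13.3833 open 0.598
rotvec deg [ 0.05  0.01 -0.1 ] trans cm now [0.   0.01 0.07] after turn [0.   0.01 0.07]
tq tool [-0.35 -1.13  0.15]
```

Call:
move_arm(
  translation=[
    [0,0,0.1],
    [0,0,0],
    [0,0,0],
  ],
  turn=[
    [0,0,0],
    [0,0,0],
    [0,0,0],
  ],
  claw=[4,4,4],
)

```text
clock: 13.63
tool_pos: [0.548, 0.2536, 0.1601]
orientation: [0.936, 0.238, 0.257, -0.03]
force: [-16.8, -5.8, 14.9]
opening: 0.597
grasp_force: 68.3
```

Run:
```python
from h import *
go(CH+.0106*NH,toolR(-64))
for n in("top","side"):
    p=avg(n); X=cloud(p); d=X-CH; h=d@NH; r=np.linalg.norm(d-h[...,None]*NH,axis=-1)
    f,c,nn=plane(X[(r<.088)&(r>.04)&(abs(h-.006)<.015)]); print(n,len(f),"height over face",(c-CH)@NH,"tilt err deg",np.degrees(np.arccos(nn@NH)))
```

```text
pos [0.548  0.2536 0.1601] q [ 15.1   3.7 112.2   5.2  34.4  73. ] vel 0.003 F tool [ -7.8  -1.6 -21.8] t 13.6333 open 0.597
rotvec deg [ 0.05  0.03 -0.08] trans cm now [0.01 0.01 0.06] after turn [0.01 0.01 0.06]
top 1526 height over face 0.005579385547277197 tilt err deg 0.15650083616205798
side 863 height over face 0.007438197756993215 tilt err deg 0.13648303942032808
```

Call:
move_arm(
  translation=[
    [0,0,-0.2],
    [0,0,0],
    [0,0,0],
    [0,0,0],
    [0,0,0],
    [0,0,0],
  ],
  turn=[
    [0,0,0],
    [0,0,0],
    [0,0,0],
    [0,0,0],
    [0,0,0],
    [0,0,0],
  ],
  claw=[4,8.5,8.5,8.5,8.5,8.5],
)

```text
clock: 14.53
tool_pos: [0.5483, 0.2536, 0.1602]
orientation: [0.936, 0.238, 0.257, -0.031]
force: [-0.0, -0.1, -0.0]
opening: 0.999
grasp_force: 0.0
```

Call:
move_arm(
  translation=[
    [0,0,-0.5],
    [0,0,-1],
    [0,0,-1.5],
    [0,0,-2],
    [0,0,-2.5],
    [0,0,-2.5],
    [0,0,-1.5],
    [0,0,-0.5],
    [0,0,0],
  ],
  turn=[
    [0,0,0],
    [0,0,0],
    [0,0,0],
    [0,0,0],
    [0,0,0],
    [0,0,0],
    [0,0,0],
    [0,0,0],
    [0,0,0],
  ],
  claw=[8.5,8.5,8.5,8.5,8.5,8.5,8.5,8.5,8.5],
)

```text
clock: 15.28
tool_pos: [0.4924, 0.2321, 0.2667]
orientation: [0.936, 0.238, 0.26, -0.031]
force: [-0.5, -0.7, -0.6]
opening: 0.999
grasp_force: 0.0
```

Run:
```python
from h import *
go(np.array([.4918,-.1093,.2]),Rn.from_matrix(np.diag([1.,-1,-1])))
for n in("top","side"):
    p=avg(n); save(p,n+"3"); X=cloud(p); d=X-CH; h=d@NH; a,b=d@EX0,d@EY0; r=np.hypot(a,b)
    f,c,nn=plane(X[(r<.088)&(r>.04)&(abs(h-.006)<.015)]); print(n,len(f),"height over face",(c-CH)@NH,"tilt err deg",np.degrees(np.arccos(nn@NH)))
    k=(r<.04)&(abs(h-.051)<.004); q=np.c_[a[k],b[k]].astype(np.float32); (m,rad)=cv2.minEnclosingCircle(q); print("cup",k.sum(),np.round(np.array(m)*1e3,1),rad,"h",np.median(h[k]))
```

```text
pos [0.4924 0.2321 0.2667] q [ 14.1 -12.3 113.3   4.6  49.   73.5] vel 0.05 F tool [-1.   0.3  0.2] t 15.2833 open 0.999
rotvec deg [ -3.57 -30.4   27.83] trans cm now [-18.02  29.76  -0.43] after turn [-0.06 34.14  6.67]
top 2022 height over face 0.005585340722448727 tilt err deg 0.11033485085681274
cup 96 [-1.   0.9] 0.024992994964122772 h 0.050410734490566815
side 911 height over face 0.007509633002680011 tilt err deg 0.11725746291706891
cup 65 [1.1 0.7] 0.026336072012782097 h 0.05197494977488925
```

Call:
move_arm(
  translation=[
    [0,0,0],
    [0,0,0],
    [0,0,0],
    [0,0,0],
    [0,0,0],
    [0,0,0],
    [0,0,0],
    [0,0,0],
    [0,0,0],
  ],
  turn=[
    [-0.22,-1.9,1.74],
    [-0.45,-3.8,3.48],
    [-0.45,-3.8,3.48],
    [-0.45,-3.8,3.48],
    [-0.45,-3.8,3.48],
    [-0.45,-3.8,3.48],
    [-0.45,-3.8,3.48],
    [-0.45,-3.8,3.48],
    [-0.22,-1.9,1.74],
  ],
  claw=[8.5,8.5,8.5,8.5,8.5,8.5,8.5,8.5,8.5],
)

```text
clock: 16.43
tool_pos: [0.493, 0.2323, 0.2634]
orientation: [1.0, -0.001, -0.004, 0.001]
force: [-0.7, -0.0, 0.7]
opening: 0.995
grasp_force: 0.0
```

Call:
move_arm(
  translation=[
    [0,1.45,0.28],
    [0,2.9,0.56],
    [0,3.63,0.7],
    [0,3.63,0.7],
    [0,3.63,0.7],
    [0,3.63,0.7],
    [0,3.63,0.7],
    [0,3.63,0.7],
    [0,3.63,0.7],
    [0,2.9,0.56],
  ],
  turn=[
    [0,0,0],
    [0,0,0],
    [0,0,0],
    [0,0,0],
    [0,0,0],
    [0,0,0],
    [0,0,0],
    [0,0,0],
    [0,0,0],
    [0,0,0],
  ],
  claw=[6,6,6,6,6,6,6,6,6,6],
)

```text
clock: 17.27
tool_pos: [0.4911, -0.0972, 0.2004]
orientation: [1.0, -0.001, -0.003, 0.001]
force: [-0.2, -0.0, 0.2]
opening: 0.702
grasp_force: 0.0
```

Call:
move_arm(
  translation=[
    [0,1.45,0.28],
    [0,0,0],
    [0,0,0],
    [0,0,0],
    [0,0,0],
    [0,0,0],
  ],
  turn=[
    [0,0,0],
    [0,0,0],
    [0,0,0],
    [0,0,0],
    [0,0,0],
    [0,0,0],
  ],
  claw=[6,6,6,6,6,6],
)

```text
clock: 17.77
tool_pos: [0.4917, -0.1081, 0.1989]
orientation: [1.0, 0.001, -0.002, 0.001]
force: [0.0, 0.6, 0.8]
opening: 0.704
grasp_force: 0.0
```

Run:
```python
from h import *
go(np.array([.4918,-.1093,.096]),Rn.from_matrix(np.diag([1.,-1,-1])))
```

```text
pos [ 0.4917 -0.1081  0.1989] q [-22.2   5.  100.1  -0.2  75.1  67.8] vel 0.002 F tool [ 0.  -0.6 -0.8] t 17.7667 open 0.704
rotvec deg [0.07 0.24 0.09] trans cm now [ 0.05  0.11 10.29] after turn [1.000e-02 1.200e-01 1.029e+01]
```

Call:
move_arm(
  translation=[
    [0.01,0.12,1],
    [0,0,2],
    [0,0,2.5],
    [0,0,2.2],
    [0,0,1.5],
    [0,0,0.7],
    [0,0,0.3],
    [0,0,0],
    [0,0,0],
    [0,0,0],
  ],
  turn=[
    [0,0.24,0],
    [0,0,0],
    [0,0,0],
    [0,0,0],
    [0,0,0],
    [0,0,0],
    [0,0,0],
    [0,0,0],
    [0,0,0],
    [0,0,0],
  ],
  claw=[6,6,6,6,6,6,6,6,6,6],
)

```text
clock: 18.6
tool_pos: [0.4927, -0.1108, 0.0981]
orientation: [1.0, -0.0, 0.001, 0.001]
force: [0.0, 0.3, 0.9]
opening: 0.702
grasp_force: 0.0
```

Call:
move_arm(
  translation=[
    [0,0,0],
    [0,0,0],
    [0,0,0],
    [0,0,0],
    [0,0,0],
    [0,0,0],
    [0,0,0],
    [0,0,0],
    [0,0,0],
    [0,0,0],
  ],
  turn=[
    [0,0,0],
    [0,0,0],
    [0,0,0],
    [0,0,0],
    [0,0,0],
    [0,0,0],
    [0,0,0],
    [0,0,0],
    [0,0,0],
    [0,0,0],
  ],
  claw=[0.8,0.8,0.8,0.8,0.8,0.8,0.8,0.8,0.8,0.8],
)

```text
clock: 19.43
tool_pos: [0.492, -0.1107, 0.0973]
orientation: [1.0, -0.0, 0.0, 0.001]
force: [-1.1, 0.6, 2.9]
opening: 0.173
grasp_force: 60.7
```

Run:
```python
from h import *
go(np.array([.4918,-.1093,.25]),Rn.from_matrix(np.diag([1.,-1,-1])))
```

```text
pos [ 0.492  -0.1107  0.0973] q [-2.250e+01  1.230e+01  1.052e+02 -1.000e-01  6.240e+01  6.760e+01] vel 0.001 F tool [-1.1 -0.6 -2.9] t 19.4333 open 0.173
rotvec deg [ 0.1  -0.04 -0.02] trans cm now [-1.000e-02 -1.100e-01 -1.527e+01] after turn [ -0.02  -0.14 -15.27]
```

Call:
move_arm(
  translation=[
    [0,0,-0.5],
    [0,0,-1.2],
    [0,0,-2.2],
    [0,0,-3],
    [0,0,-3.5],
    [0,0,-3.5],
    [0,0,-2.5],
    [0,0,-1.6],
    [0,0,-0.8],
    [0,0,0],
  ],
  turn=[
    [0,0,0],
    [0,0,0],
    [0,0,0],
    [0,0,0],
    [0,0,0],
    [0,0,0],
    [0,0,0],
    [0,0,0],
    [0,0,0],
    [0,0,0],
  ],
  claw=[0.8,0.8,0.8,0.8,0.8,0.8,0.8,0.8,0.8,0.8],
)

```text
clock: 20.27
tool_pos: [0.4922, -0.1106, 0.2862]
orientation: [1.0, -0.0, 0.001, 0.001]
force: [0.1, 0.2, -0.8]
opening: 0.174
grasp_force: 59.7
```

Call:
move_arm(
  translation=[
    [-0.05,-1.45,0],
    [-0.1,-2.9,0],
    [-0.12,-3.6,0],
    [-0.12,-3.6,0],
    [-0.12,-3.6,0],
    [-0.12,-3.6,0],
    [-0.12,-3.6,0],
    [-0.12,-3.6,0],
    [-0.12,-3.6,0],
    [-0.1,-2.9,0],
  ],
  turn=[
    [0,0,0],
    [0,0,0],
    [0,0,0],
    [0,0,0],
    [0,0,0],
    [0,0,0],
    [0,0,0],
    [0,0,0],
    [0,0,0],
    [0,0,0],
  ],
  claw=[0.8,0.8,0.8,0.8,0.8,0.8,0.8,0.8,0.8,0.8],
)

```text
clock: 21.1
tool_pos: [0.4788, 0.2163, 0.2812]
orientation: [1.0, 0.0, -0.003, 0.001]
force: [0.4, -0.8, -1.8]
opening: 0.174
grasp_force: 59.7
```

Call:
move_arm(
  translation=[
    [-0.05,-1.4,0],
    [0,0,0],
    [0,0,0],
    [0,0,0],
  ],
  turn=[
    [0,0,0],
    [0,0,0],
    [0,0,0],
    [0,0,0],
  ],
  claw=[0.8,0.8,0.8,0.8],
)

```text
clock: 21.43
tool_pos: [0.4795, 0.2273, 0.2824]
orientation: [1.0, -0.0, -0.002, 0.002]
force: [0.3, 1.5, -0.8]
opening: 0.172
grasp_force: 59.7
```

Run:
```python
from h import *
go(CH+.156*NH,toolR(26))
```

```text
pos [0.4795 0.2273 0.2824] q [ 1.610e+01  4.500e+00  9.060e+01 -1.000e-01  8.520e+01  1.061e+02] vel 0.018 F tool [ 0.3 -1.5  0.8] t 21.4333 open 0.172
rotvec deg [ -22.35   28.58 -115.41] trans cm now [ 0.1  -0.02 -0.33] after turn [-0.05  0.25 -0.23]
```

Call:
move_arm(
  translation=[
    [0,0,0],
    [0,0,0],
    [0,0,0],
    [0,0,0],
    [0,0,0],
    [0,0,0],
    [0,0,0],
    [0,0,0],
    [0,0,0],
    [0,0,0],
  ],
  turn=[
    [-0.62,0.79,-3.21],
    [-1.24,1.59,-6.41],
    [-1.24,1.59,-6.41],
    [-1.24,1.59,-6.41],
    [-1.24,1.59,-6.41],
    [-1.24,1.59,-6.41],
    [-1.24,1.59,-6.41],
    [-1.24,1.59,-6.41],
    [-1.24,1.59,-6.41],
    [-1.24,1.59,-6.41],
  ],
  claw=[0.8,0.8,0.8,0.8,0.8,0.8,0.8,0.8,0.8,0.8],
)

```text
clock: 22.27
tool_pos: [0.48, 0.2266, 0.2834]
orientation: [0.848, 0.506, 0.124, 0.099]
force: [0.1, -0.0, -2.4]
opening: 0.173
grasp_force: 59.8
```

Call:
move_arm(
  translation=[
    [0,0,0],
    [0,0,0],
    [0,0,0],
    [0,0,0],
    [0,0,0],
    [0,0,0],
    [0,0,0],
    [0,0,0],
    [0,0,0],
    [0,0,0],
  ],
  turn=[
    [-1.24,1.59,-6.41],
    [-1.24,1.59,-6.41],
    [-1.24,1.59,-6.41],
    [-1.24,1.59,-6.41],
    [-1.24,1.59,-6.41],
    [-1.24,1.59,-6.41],
    [-1.24,1.59,-6.41],
    [-1.24,1.59,-6.41],
    [-0.62,0.79,-3.21],
    [0,0,0],
  ],
  claw=[0.8,0.8,0.8,0.8,0.8,0.8,0.8,0.8,0.8,0.8],
)

```text
clock: 23.1
tool_pos: [0.4796, 0.2258, 0.2827]
orientation: [0.494, 0.83, 0.204, 0.16]
force: [0.0, 0.2, -2.0]
opening: 0.168
grasp_force: 59.8
```

Run:
```python
from h import *
snapshot("top");snapshot("top")
t,s=snapshot("top"),avg("side"); save(s,"side4")
go(CH+.156*NH,toolR(26))
p0,R0,_=pose(); q=((cloud(s)-p0)@R0.as_matrix()); k=(np.hypot(q[...,0],q[...,1])<.04)&(q[...,2]>.02)&(q[...,2]<.09)
d=q[k]; print(len(d)); 
for a,b in((.02,.05),(.05,.063),(.063,.072),(.072,.09)):
    e=d[(d[:,2]>=a)&(d[:,2]<b)]; print(a,b,len(e),np.percentile(e,[2,98],axis=0).round(4).tolist() if len(e) else "")
ims=[]
for p in(t,s):
    u,v=proj(p,CH+.08*NH).astype(int); ims.append(cv2.resize(p["frame"][v-36:v+36,u-24:u+24],(396,594),interpolation=cv2.INTER_CUBIC))
cv2.imwrite("pics/pre.png",np.hstack(ims)[...,::-1])
```

```text
pos [0.4803 0.2283 0.2842] q [ 13.9 -15.  113.2   4.7  51.8 -16.6] vel 0.004 F tool [ 0.3 -2.3  1.7] t 23.45 open 0.176
rotvec deg [ 0.21 -0.03 -0.04] trans cm now [-0.09  0.05 -0.12] after turn [-0.09  0.05 -0.12]
89
0.02 0.05 45 [[-0.0137, -0.0121, 0.0253], [-0.0034, 0.0105, 0.0486]]
0.05 0.063 27 [[-0.0173, -0.0119, 0.0507], [-0.002, 0.0116, 0.0627]]
0.063 0.072 15 [[-0.0194, -0.0119, 0.0637], [-0.0017, 0.009, 0.0689]]
0.072 0.09 2 [[-0.0102, -0.0058, 0.0736], [-0.0084, -0.0037, 0.0751]]
```

View pics/pre.png

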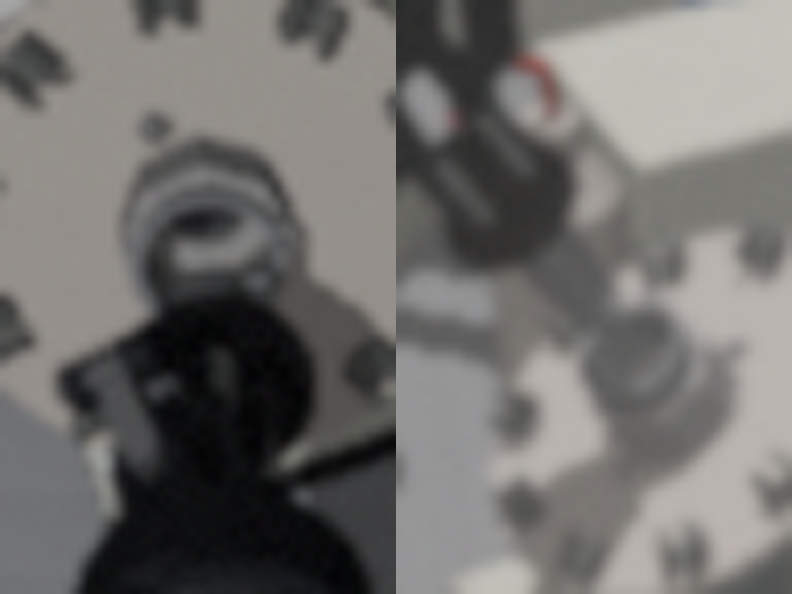

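The crops show the spigot lined up above the spring cup, which is at about (210,225) in the top crop, with a pin standing proud of the plate at (152,125). Next I'll move down along the axis.

Call:
move_arm(
  translation=[
    [-0.09,0.05,0.5],
    [0,0,1],
    [0,0,1.4],
    [0,0,1.4],
    [0,0,1],
    [0,0,0.7],
    [0,0,0.4],
    [0,0,0.2],
    [0,0,0],
    [0,0,0],
  ],
  turn=[
    [0.2,0,0],
    [0,0,0],
    [0,0,0],
    [0,0,0],
    [0,0,0],
    [0,0,0],
    [0,0,0],
    [0,0,0],
    [0,0,0],
    [0,0,0],
  ],
  claw=[0.8,0.8,0.8,0.8,0.8,0.8,0.8,0.8,0.8,0.8],
)

```text
clock: 24.28
tool_pos: [0.5121, 0.2397, 0.2279]
orientation: [0.493, 0.83, 0.204, 0.16]
force: [0.2, 0.3, -1.8]
opening: 0.172
grasp_force: 59.8
```

Call:
move_arm(
  translation=[
    [0,0,0.3],
    [0,0,0.3],
    [0,0,0.2],
    [0,0,0.2],
    [0,0,0],
    [0,0,0],
  ],
  turn=[
    [0,0,0],
    [0,0,0],
    [0,0,0],
    [0,0,0],
    [0,0,0],
    [0,0,0],
  ],
  claw=[0.8,0.8,0.8,0.8,0.8,0.8],
)

```text
clock: 24.78
tool_pos: [0.5165, 0.2414, 0.2185]
orientation: [0.493, 0.831, 0.204, 0.16]
force: [-0.6, -0.4, -2.0]
opening: 0.17
grasp_force: 59.8
```

Run:
```python
from h import *
go(CH+.0633*NH,toolR(26))
p,R,s=pose(); print("tq tool",np.round(R.inv().apply(s["wrist_torque"]),2))
```

```text
pos [0.5165 0.2414 0.2185] q [ 14.5  -5.4 113.3   5.   42.3 -16.9] vel 0.004 F tool [ 0.  -1.6  1.4] t 24.7833 open 0.17
rotvec deg [ 0.   -0.04 -0.03] trans cm now [-0.    0.02  1.53] after turn [-0.    0.02  1.53]
tq tool [ 0.41  0.09 -0.01]
```

Call:
move_arm(
  translation=[
    [0,0,0.2],
    [0,0,0.2],
    [0,0,0.1],
    [0,0,0],
  ],
  turn=[
    [0,0,0],
    [0,0,0],
    [0,0,0],
    [0,0,0],
  ],
  claw=[0.8,0.8,0.8,0.8],
)

```text
clock: 25.12
tool_pos: [0.5188, 0.2423, 0.214]
orientation: [0.493, 0.831, 0.203, 0.16]
force: [0.2, 0.9, -2.6]
opening: 0.175
grasp_force: 59.8
```

Call:
move_arm(
  translation=[
    [0,0,0.15],
    [0,0,0.15],
    [0,0,0],
  ],
  turn=[
    [0,0,0],
    [0,0,0],
    [0,0,0],
  ],
  claw=[0.8,0.8,0.8],
)

```text
clock: 25.37
tool_pos: [0.5202, 0.2428, 0.2115]
orientation: [0.493, 0.831, 0.204, 0.16]
force: [0.3, -1.4, -2.0]
opening: 0.17
grasp_force: 59.8
```

Call:
move_arm(
  translation=[
    [0,0,0.15],
    [0,0,0.15],
    [0,0,0],
  ],
  turn=[
    [0,0,0],
    [0,0,0],
    [0,0,0],
  ],
  claw=[0.8,0.8,0.8],
)

```text
clock: 25.62
tool_pos: [0.5216, 0.2434, 0.2089]
orientation: [0.493, 0.831, 0.204, 0.16]
force: [-0.6, 0.4, -2.9]
opening: 0.173
grasp_force: 59.8
```

Run:
```python
from h import *
go(CH+.0633*NH,toolR(26))
p,R,s=pose(); print("tq tool",np.round(R.inv().apply(s["wrist_torque"]),2))
```

```text
pos [0.5216 0.2434 0.2089] q [ 14.6  -3.9 113.3   5.   41.  -17. ] vel 0.005 F tool [ 0.8 -1.7  2.4] t 25.6167 open 0.173
rotvec deg [-0.   -0.04 -0.03] trans cm now [-0.01  0.02  0.42] after turn [-0.    0.02  0.42]
tq tool [0.47 0.1  0.04]
```

Call:
move_arm(
  translation=[
    [0,0,0.2],
    [0,0,0.2],
    [0,0,0.1],
    [0,0,0],
  ],
  turn=[
    [0,0,0],
    [0,0,0],
    [0,0,0],
    [0,0,0],
  ],
  claw=[0.8,0.8,0.8,0.8],
)

```text
clock: 25.95
tool_pos: [0.524, 0.2443, 0.2049]
orientation: [0.493, 0.831, 0.204, 0.16]
force: [-3.2, -0.5, 1.5]
opening: 0.172
grasp_force: 60.4
```

Call:
move_arm(
  translation=[
    [0,0,0.2],
    [0,0,0.2],
    [0,0,0],
  ],
  turn=[
    [0,0,0],
    [0,0,0],
    [0,0,0],
  ],
  claw=[0.8,0.8,0.8],
)

```text
clock: 26.2
tool_pos: [0.5258, 0.245, 0.2015]
orientation: [0.493, 0.831, 0.204, 0.16]
force: [-5.0, -2.6, 4.2]
opening: 0.172
grasp_force: 60.8
```

Call:
move_arm(
  translation=[
    [0,0,0.2],
    [0,0,0.2],
    [0,0,0],
  ],
  turn=[
    [0,0,0],
    [0,0,0],
    [0,0,0],
  ],
  claw=[0.8,0.8,0.8],
)

```text
clock: 26.45
tool_pos: [0.5276, 0.2457, 0.1982]
orientation: [0.493, 0.831, 0.204, 0.16]
force: [-6.3, -2.6, 6.3]
opening: 0.174
grasp_force: 61.2
```

Run:
```python
from h import *
go(CH+.0543*NH,toolR(26))
p,R,s=pose(); print("tq tool",np.round(R.inv().apply(s["wrist_torque"]),2))
```

```text
pos [0.5276 0.2457 0.1982] q [ 14.7  -2.3 113.1   5.1  39.5 -17. ] vel 0.008 F tool [ 0.3 -2.7 -8.9] t 26.45 open 0.174
rotvec deg [ 0.01 -0.03 -0.01] trans cm now [-0.   -0.    0.08] after turn [-0.   -0.    0.08]
tq tool [ 0.94  0.04 -0.01]
```

Call:
move_arm(
  translation=[
    [0,0,0.12],
    [0,0,0],
    [0,0,0],
    [0,0,0],
    [0,0,0],
    [0,0,0],
  ],
  turn=[
    [0,0,0],
    [0,0,0],
    [0,0,3],
    [0,0,5],
    [0,0,5],
    [0,0,5],
  ],
  claw=[0.8,0.8,0.8,0.8,0.8,0.8],
)

```text
clock: 26.95
tool_pos: [0.5288, 0.2461, 0.1983]
orientation: [0.618, 0.742, 0.227, 0.126]
force: [-5.9, -2.1, 7.3]
opening: 0.171
grasp_force: 61.3
```

Run:
```python
from h import *
go(CH+.0539*NH,toolR(-64))
p,R,s=pose(); print("tq tool",np.round(R.inv().apply(s["wrist_torque"]),2))
```

```text
pos [0.5288 0.2461 0.1983] q [ 14.7  -2.1 113.    5.1  39.3   1.2] vel 1.036 F tool [-0.2 -1.8 -9.4] t 26.95 open 0.171
rotvec deg [ 7.000e-02 -1.100e-01  7.179e+01] trans cm now [-0.02 -0.11  0.06] after turn [-0.11 -0.01  0.06]
tq tool [ 0.81 -0.15 -0.21]
```

Call:
move_arm(
  translation=[
    [0,0,0],
    [0,0,0],
    [0,0,0],
    [0,0,0],
    [0,0,0],
    [0,0,0],
    [0,0,0],
    [0,0,0],
    [0,0,0],
    [0,0,0],
  ],
  turn=[
    [0,0,5],
    [0,0,5],
    [0,0,5],
    [0,0,5],
    [0,0,5],
    [0,0,5],
    [0,0,5],
    [0,0,5],
    [0,0,5],
    [0,0,5],
  ],
  claw=[0.8,0.8,0.8,0.8,0.8,0.8,0.8,0.8,0.8,0.8],
)

```text
clock: 27.78
tool_pos: [0.5289, 0.2462, 0.1984]
orientation: [0.874, 0.411, 0.259, 0.018]
force: [-7.6, -2.5, 6.8]
opening: 0.172
grasp_force: 61.3
```

Call:
move_arm(
  translation=[
    [0,0,0],
    [0,0,0],
    [0,0,0],
    [0,0,0],
    [0,0,0],
    [0,0,0],
    [0,0,0],
  ],
  turn=[
    [0,0,5],
    [0,0,5],
    [0,0,5],
    [0,0,5],
    [0,0,2],
    [0,0,0],
    [0,0,0],
  ],
  claw=[0.8,0.8,0.8,0.8,0.8,0.8,0.8],
)

```text
clock: 28.37
tool_pos: [0.5289, 0.2462, 0.1984]
orientation: [0.936, 0.239, 0.258, -0.031]
force: [-6.2, -1.8, 6.8]
opening: 0.173
grasp_force: 61.3
```

Run:
```python
from h import *
go(CH+.0588*NH,toolR(-64))
p,R,s=pose(); print("tq tool",np.round(R.inv().apply(s["wrist_torque"]),2))
```

```text
pos [0.5289 0.2462 0.1984] q [ 14.7  -2.1 113.    5.1  39.3  73. ] vel 0.002 F tool [-2.  -0.8 -9.1] t 28.3667 open 0.173
rotvec deg [-0.01 -0.14  0.  ] trans cm now [-0.13 -0.01 -0.43] after turn [-0.13 -0.01 -0.43]
tq tool [ 0.05 -0.81 -0.03]
```

Call:
move_arm(
  translation=[
    [-0.1,0,0],
    [0,0,0],
    [0,0,0],
  ],
  turn=[
    [0,0,1.5],
    [0,0,1.5],
    [0,0,0],
  ],
  claw=[0.8,0.8,0.8],
)

```text
clock: 28.62
tool_pos: [0.5286, 0.246, 0.1985]
orientation: [0.941, 0.214, 0.258, -0.038]
force: [-5.2, -1.2, 7.2]
opening: 0.175
grasp_force: 61.2
```

Run:
```python
from h import *
go(CH+.0588*NH,toolR(-64))
p,R,s=pose(); print("tq tool",np.round(R.inv().apply(s["wrist_torque"]),2))
```

```text
pos [0.5286 0.246  0.1985] q [ 14.7  -2.2 113.1   5.2  39.2  75.9] vel 0.025 F tool [-0.9 -0.8 -8.9] t 28.6167 open 0.175
rotvec deg [ 0.   -0.23 -3.03] trans cm now [-0.1  -0.02 -0.4 ] after turn [-0.1  -0.02 -0.4 ]
tq tool [ 0.08 -0.62 -0.09]
```

Call:
move_arm(
  translation=[
    [0,0,0],
    [0,0,0],
    [0,0,0],
  ],
  turn=[
    [0,0,1.5],
    [0,0,1.5],
    [0,0,0],
  ],
  claw=[0.8,0.8,0.8],
)

```text
clock: 28.87
tool_pos: [0.5287, 0.246, 0.1985]
orientation: [0.947, 0.19, 0.257, -0.044]
force: [-5.3, -1.6, 7.3]
opening: 0.176
grasp_force: 61.3
```

Run:
```python
from h import *
go(CH+.0588*NH,toolR(-64))
p,R,s=pose(); print("tq tool",np.round(R.inv().apply(s["wrist_torque"]),2))
```

```text
pos [0.5287 0.246  0.1985] q [ 14.7  -2.2 113.1   5.1  39.2  78.9] vel 0.025 F tool [-1.1 -0.5 -9.1] t 28.8667 open 0.176
rotvec deg [ 0.01 -0.23 -5.97] trans cm now [-0.11 -0.01 -0.4 ] after turn [-0.11 -0.02 -0.4 ]
tq tool [ 0.15 -0.61 -0.35]
```

Call:
move_arm(
  translation=[
    [0,0,0],
    [0,0,0],
    [0,0,0],
    [0,0,-0.1],
    [0,0,-0.1],
    [0,0,-0.1],
    [0,0,-0.1],
    [0,0,0],
    [0,0,0],
  ],
  turn=[
    [0,0,-2],
    [0,0,-2],
    [0,0,0],
    [0,0,0],
    [0,0,0],
    [0,0,0],
    [0,0,0],
    [0,0,0],
    [0,0,0],
  ],
  claw=[0.8,0.8,0.8,0.8,0.8,0.8,0.8,0.8,0.8],
)

```text
clock: 29.62
tool_pos: [0.5269, 0.2453, 0.2017]
orientation: [0.939, 0.222, 0.258, -0.036]
force: [-3.8, -0.8, 6.7]
opening: 0.172
grasp_force: 60.7
```

Run:
```python
from h import *
go(CH+.0588*NH,toolR(-64))
p,R,s=pose(); print("tq tool",np.round(R.inv().apply(s["wrist_torque"]),2))
```

```text
pos [0.5269 0.2453 0.2017] q [ 14.6  -2.7 113.2   5.2  39.6  74.9] vel 0.002 F tool [ 0.1 -0.6 -7.8] t 29.6167 open 0.172
rotvec deg [-0.01 -0.24 -2.03] trans cm now [-0.1  -0.02 -0.03] after turn [-0.1  -0.02 -0.03]
tq tool [ 0.12 -0.32  0.  ]
```

Call:
move_arm(
  translation=[
    [0,0,-0.1],
    [0,0,-0.1],
    [0,0,0],
  ],
  turn=[
    [0,0,0],
    [0,0,0],
    [0,0,0],
  ],
  claw=[0.8,0.8,0.8],
)

```text
clock: 29.87
tool_pos: [0.5266, 0.2451, 0.2018]
orientation: [0.939, 0.222, 0.259, -0.036]
force: [10.7, 6.7, -7.7]
opening: 0.174
grasp_force: 59.9
```

Run:
```python
from h import *
go(CH+.0588*NH,toolR(-64))
p,R,s=pose(); print("tq tool",np.round(R.inv().apply(s["wrist_torque"]),2))
```

```text
pos [0.5266 0.2451 0.2018] q [ 14.6  -2.8 113.2   5.2  39.6  74.9] vel 0.006 F tool [ 7.  -1.7 12.9] t 29.8667 open 0.174
rotvec deg [-0.   -0.29 -2.08] trans cm now [-0.08 -0.03 -0.01] after turn [-0.08 -0.03 -0.01]
tq tool [ 0.18  0.78 -0.02]
```

Call:
move_arm(
  translation=[
    [0,0,0.15],
    [0,0,0],
    [0,0,0],
    [0,0,0],
    [0,0,0],
    [0,0,0],
    [0,0,0],
  ],
  turn=[
    [0,0,0],
    [0,0,0],
    [0,0,0],
    [0,0,0],
    [0,0,0],
    [0,0,0],
    [0,0,0],
  ],
  claw=[0.8,0.8,5,5,5,5,5],
)

```text
clock: 30.45
tool_pos: [0.5251, 0.2445, 0.1999]
orientation: [0.94, 0.222, 0.256, -0.035]
force: [0.4, -0.0, 0.9]
opening: 0.586
grasp_force: 0.0
```

Call:
move_arm(
  translation=[
    [0,0,-0.5],
    [0,0,-1],
    [0,0,-2],
    [0,0,-2.5],
    [0,0,-2.5],
    [0,0,-2],
    [0,0,-1],
    [0,0,-0.5],
    [0,0,0],
  ],
  turn=[
    [0,0,0],
    [0,0,0],
    [0,0,0],
    [0,0,0],
    [0,0,0],
    [0,0,0],
    [0,0,0],
    [0,0,0],
    [0,0,0],
  ],
  claw=[5,5,5,5,5,5,5,5,5],
)

```text
clock: 31.2
tool_pos: [0.4696, 0.223, 0.3058]
orientation: [0.94, 0.222, 0.258, -0.035]
force: [1.2, -0.7, -0.6]
opening: 0.586
grasp_force: 0.0
```

Run:
```python
from h import *
go(CH+.156*NH,toolR(-64))
ims=[]
for n in("top","side"):
    p=avg(n); X=cloud(p); d=X-CH; h=d@NH; a,b=d@EX0,d@EY0; r=np.hypot(a,b)
    f,c,nn=plane(X[(r<.088)&(r>.04)&(abs(h-.006)<.015)]); print(n,"plate",(c-CH)@NH,"tilt err",np.degrees(np.arccos(nn@NH)))
    k=(r<.024)&(h>.073)&(h<.087); q=np.c_[a[k],b[k]]
    if k.sum()>5: w=np.linalg.svd(q-q.mean(0),full_matrices=False)[2][0]; print("bar top n",k.sum(),"h",np.median(h[k]),"(expect .0805) centre",q.mean(0)*1e3,"ang",np.degrees(np.arctan2(w[1],w[0]))%180)
    k=(r>.014)&(r<.028)&(h>.048)&(h<.062); print("flange h",k.sum(),np.median(h[k]),"(expect .0545)")
    u,v=proj(p,CH+.03*NH).astype(int); ims.append(cv2.resize(p["frame"][v-45:v+45,u-30:u+30],(396,594),interpolation=cv2.INTER_CUBIC))
cv2.imwrite("pics/end.png",np.hstack(ims)[...,::-1])
```

```text
pos [0.4696 0.223  0.3058] q [ 13.5 -17.7 112.7   4.7  55.1  75.2] vel 0.04 F tool [0.4 1.1 0.9] t 31.2 open 0.586
rotvec deg [ 0.   -0.18 -2.02] trans cm now [ 0.   -0.02  2.34] after turn [ 0.01 -0.02  2.34]
top plate 0.005559979236596443 tilt err 0.05363443709228587
bar top n 112 h 0.07943343645388709 (expect .0805) centre [2.53475588 0.60069098] ang 23.14468002934271
flange h 201 0.053678979606629755 (expect .0545)
side plate 0.007627546301929539 tilt err 0.04778534457189158
bar top n 64 h 0.08073577447617547 (expect .0805) centre [ 2.4522692  -1.99464259] ang 23.691565461330867
flange h 79 0.05565321661489785 (expect .0545)
```

View pics/end.png

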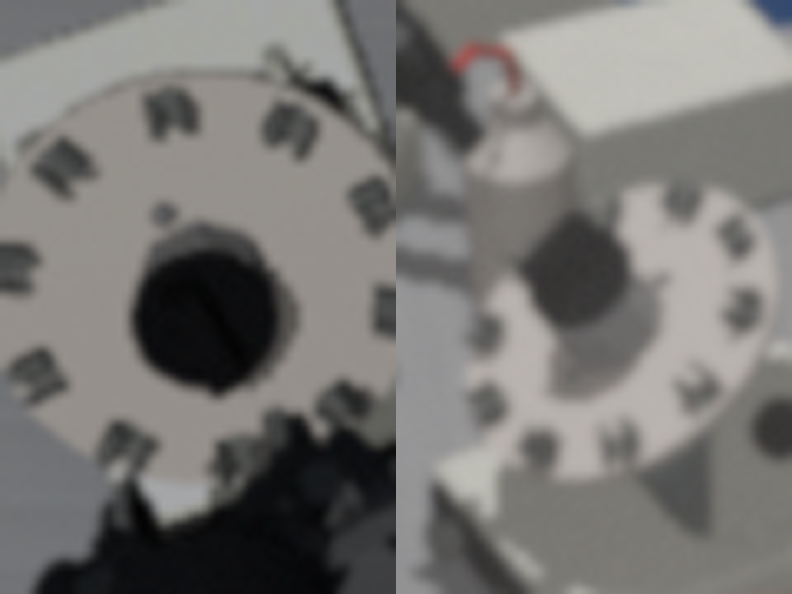

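The end view shows the disc flush, about 6 mm over the face with under 0.2° of tilt. The knob is seated at locked height with its bar in line with the pins, and the robot is clear.

```bash
python3 -c "
from workcell import *
print(finish_job())"
```

```text
the job is handed in; nothing more can be done
None
```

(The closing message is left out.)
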